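# Fetch the block carrier out of the latched bay

### The arm

A 6-joint arm with a two-finger parallel gripper is mounted at the origin on the work surface. World frame = base frame: x ahead of the robot, y to its left, z up, the work surface at z = 0. Lengths are in m, angles in degrees, forces in N, time in s.
With the tool pointing down it reaches from about 0.35 to 0.875 m from the base axis. Payload 4.2 kg.
Tool frame: the origin (TCP) lies midway between the tips of the shut fingers; the grasp point (between the pads) lies 19 mm behind it; z points along the fingers, y is the line along which they close (so a half turn about z gives the same grasp; the last joint's range is limited). The gripper opens to 87 mm and grips with 3 to 60 N. Pads are 19 mm wide; open, the fingers measure 117 mm over their backs; the gripper's body (75 mm by 190 mm) begins 51 mm behind the grasp point.
Start: joints at [82.254, 22.042, 0.453, 0, -68.411, -14.817], TCP at [0.24, 0.577, 0.223] pointing down, gripper open.
Joint ranges: [-179.83, 179.83], [-69.29, 118.12], [-61.27, 80.66], [-181.25, 117.63], [-171.15, -9.14], [-177.46, 177.46]. Speed limits (degrees/s): [159.86, 159.86, 180, 180, 180, 180].

### API

Orientations are given as a 3x3 rotation matrix whose columns are the frame's x, y, z axes.
In Python, from station import sense, capture, camera_params, finish_job gives the robot as it stands.
- The arm moves only by the tool drive_tool, never from a script. Its argument "rows" is a list of rows, each an object of numbers: "tx", "ty", "tz": the shift along the tool's x, y, z in cm; "ax", "ay", "az": the turn, a rotation vector about the tool's x, y, z in rad; "claw": the finger opening in cm, from 0 to 8.7. In form: [{"tx": .., "ty": .., "tz": .., "ax": .., "ay": .., "az": .., "claw": ..}, ...]. A call has 1 to 10 rows; each row shifts and turns the commanded pose from where the row before left it, along the tool's axes as they then stand; what a row does not reach is not made up. A row lasts 1/12 s, in which the tool goes at most 41.7 mm and 7.16 degrees, less where a joint would pass 70% of its speed; a pose out of reach is approached as far as the arm can. A call with a gripper value outside its range is refused whole. The fingers move at their own pace and stop on an object; the grip force is fixed at half the most. Time passes only in rows, so rows that do not move let the fingers close. It gives the time, the measured TCP pose, the force, the opening and the grip force at its end, in the units of the state.
- sense(): the state, without advancing time (a new reading comes with each control period).
- capture(name): name is "side" or "top"; returns (picture, depth): 480x640x3 uint8, red, green, blue; 480x640 float32, m along the optical axis (not along the pixel's ray), 0 where there is no reading.
- camera_params(name): a dict with "intrinsics" (3x3 intrinsics, pixels), "k1" (the pictures are not rectified: a ray, as slopes to the right and down, at radius r is drawn at 1 + k1 r^2 times it, then the intrinsics apply), "R" (3x3) and "t" (3): a world point X has camera coordinates R X + t. Camera axes: x right, y down, z forward; pixel columns grow to the right and rows downward; lengths in m; the calibration is good to about 2 mm. A picture is of the moment at which its call begins. camera_params takes no time and is no camera call.
- finish_job(): hands the job in; it is judged then, once.
The state is a dict: "time_s": time; "joints": joint angles; "joint_velocities": joint speeds; "effort": joint torques, N m; "tcp_pos": TCP position; "ee_rot": TCP orientation; "wrist_force": force on the tool from outside, world axes, zero at the start; "moment": the same for the moment, N m; "gripper_width": opening from 0.0 (shut) to 1.0 (fully open); "gripper_force": force on a finger pad.
Only numpy, scipy, OpenCV 4.12 (cv2) and the standard library are available. Lean on these libraries where they do the work, as an engineer would, in place of code of your own. Each camera call takes 0.05 s, during which the arm holds its last target. There are 200 camera calls.

### The job

Lift the gravity latch bar out of its catch, swing the bay's gate right open and slide the steel block carrier out by its post. Set the carrier down, without dropping it or tipping it over, flat on the floor of the low-rimmed steel tray (not in the deep bin). Then shut the gate so that the latch bar drops back fully into its catch, leaving the tub, the jar and the bottle where they stand.

Things in the scene. Friction and masses are not known exactly. Their poses are not given: they have to be found in the camera images.
- gate (a joint): gate hinge angle, rad: 0 shut, grows as the gate swings outward, away from the bay, to a stop at 1.9; light friction, stays where it is left. The aluminium gate is 116 mm wide, 8 mm thick, its top edge 85 mm above the table. Carrier and gripper need it beyond about 1.6 to pass
- latch (a joint): angle of the latch bar on the gate, rad: 0 level on its stop (in the catch when the gate is shut), grows as its tip is lifted, at most 0.6; falls back under its own weight (90 g). Above about 0.17 it clears the catch. The catch's outer side slopes at 45 degrees, so a gate pushed shut also lifts the bar over it by itself
- latch_tab (a point): grip point on the steel thumb tab, an upright plate on the latch bar, 24 mm wide (y), 10 mm thick (x); 117 mm above the table, 17 mm below the tab's top, 32 mm above the gate's top edge. y: along the bar, pivot to tip; x: square to the gate, towards the bay when shut; z up. The bar's pivot is 72 mm along -y and 47 mm below. The bar's tip is 51 mm along y and 47 mm below
- gate_hinge (a point): on the gate's vertical hinge axis at table height, fixed to the bay. x into the bay (the carrier comes out along -x), y across the mouth to the latch side, z up; opening is positive about z. The latch tab is 97 mm from the axis along the gate and 14 mm in front of it (-x when shut)
- catch (a point): middle of the top of the fixed steel catch (keeper), 81 mm above the table, outside the mouth on the latch side; it spans about 50 mm (x) by 30 mm (y). Axes as gate_hinge
- bay: the fixed white block bay: origin at table height in the middle of its mouth, axes as gate_hinge. 165 mm deep (x), 126 mm wide (y), floor 6 mm thick, side walls 45 mm tall. From x = 115 mm on it is roofed, roof top 85 mm above the table; the front part is open above
- carrier_post (a point): point to grip on the carrier's upright steel post, 24 mm (along x) by 16 mm (along y), 20 mm below the post's top and 82 mm above the carrier's underside. Axes as carrier_mid
- carrier_mid (a point): centre of the loose steel carrier's base, 17.5 mm above its underside: 120 mm long (x) by 60 mm wide (y), 38 mm tall with lip and white cassettes, 0.25 to 0.5 kg. The post stands 15 mm along -x from here, over its centre of mass. In the bay -x points to the gate; the rear 35 mm or less of it lie under the roof, so draw it out 45 mm or more before lifting it high; 30 mm of free height are left under the roof, so it can be raised a few mm off the floor while drawn
- tray_floor (a point): centre of the inner floor, 5 mm above the table, of the fixed low steel tray: 170 mm long (x) by 106 mm wide (y) outside, inside 160 by 96 mm, rim 18 mm above the table. The carrier fits lengthways, either way round
- bin: fixed open steel bin, deeper than the tray: 150 mm (x) by 110 mm (y), 60 mm tall; origin under its centre. Not the place for the carrier
- tub: bystander: yellow sharps tub with a red lid, 96 mm across, 112 mm tall; origin under its centre
- jar: bystander: amber glass jar, 52 mm across, 75 mm tall; origin under its centre
- white_bottle: bystander: white plastic bottle, 60 mm across, 140 mm tall; origin under its centre

How it is judged:
By the outcome, as a careful person would: the job done as asked, in the order asked, and still so for the second after the job is handed in, with the robot touching nothing.
It also fails if it takes over 72 s, if anything falls off the work surface, if the arm or the gripper's body presses on something with over 40 N, if the wrist force passes 120 N, or if a joint passes its speed limit or range.

## Working session

There is one attempt and no reset: what is moved stays moved. The work goes in short steps, Python scripts to look and compute and a tool call to move; the robot and the scene stay as the last step left them, time stands still between calls to the robot, and variables do not carry over. Pictures are saved under pics/ and viewed, at most 10 in all, crops included, and the job is handed in when it is done.

Besides the shell and the picture viewer there is one more tool, called after "Call:" in YAML: its name, and indented under it one key for each argument. drive_tool: Moves the arm, as the interface text tells. Its arguments: {"type":"object","properties":{"rows":{"type":"array"}},"required":["rows"]}

```bash
mkdir -p pics; ls; python3 - <<'E'
from station import *
import cv2,numpy as np
for n in("side","top"):
    p,d=capture(n); np.savez(f"{n}0.npz",p=p,d=d); cv2.imwrite(f"pics/{n}0.png",p[:,:,::-1]); c=camera_params(n); print(n,c)
s=sense(); print(s)
E
```

```text
pics
side {'intrinsics': array([[613.95356782,   0.        , 320.95548317],
       [  0.        , 613.95356782, 251.72470052],
       [  0.        ,   0.        ,   1.        ]]), 'k1': -0.08577282848551906, 'R': array([[ 0.91783132, -0.39687919, -0.00851868],
       [-0.31379133, -0.71220246, -0.62793524],
       [ 0.2431474 ,  0.57901172, -0.77821897]]), 't': array([-0.56120041,  0.19046147,  1.05600067])}
top {'intrinsics': array([[593.50045388,   0.        , 306.08927494],
       [  0.        , 593.50045388, 248.0541966 ],
       [  0.        ,   0.        ,   1.        ]]), 'k1': -0.08261159160919584, 'R': array([[-0.00854323, -0.9995975 ,  0.02705259],
       [-0.98577641,  0.00387797, -0.16801735],
       [ 0.16784482, -0.02810322, -0.98541277]]), 't': array([-0.09043934,  0.58346597,  1.08250481])}
{'time_s': 0.1, 'joints': array([ 8.22554410e+01,  2.20885672e+01,  3.88368097e-01, -2.55204201e-02,
       -6.84108671e+01, -1.48163020e+01]), 'joint_velocities': array([-0.05362665, -0.02716476,  0.12518949,  0.13694393,  0.00228468,
       -0.14059937]), 'effort': array([-7.18135652e-04, -3.91691709e+01,  1.87933320e+01,  4.23191741e+00,
        1.34159249e-02, -7.55059341e-05]), 'tcp_pos': array([0.23957093, 0.57668817, 0.22155035]), 'ee_rot': array([[ 9.23409503e-01, -3.83815631e-01, -6.71607564e-04],
       [-3.83816207e-01, -9.23407625e-01, -1.86494310e-03],
       [ 9.56267669e-05,  1.97988005e-03, -9.99998035e-01]]), 'wrist_force': array([-0.56813544,  0.82099068,  0.80531636]), 'moment': array([-0.00753767,  0.01247917, -0.03046539]), 'gripper_force': 0.0, 'gripper_width': 1.001909233756746}
```

View pics/side0.png

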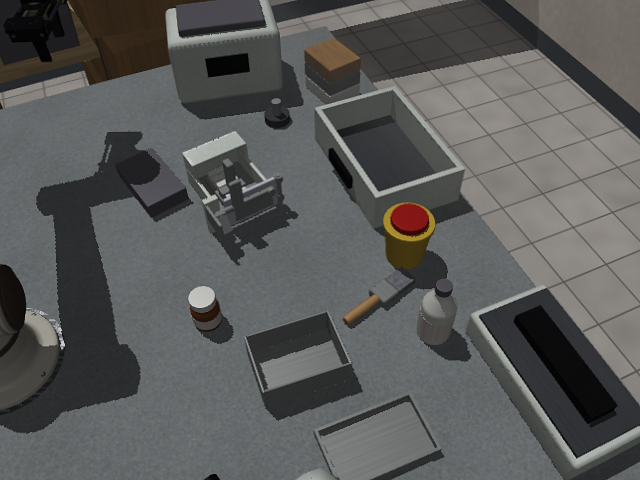

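View pics/top0.png

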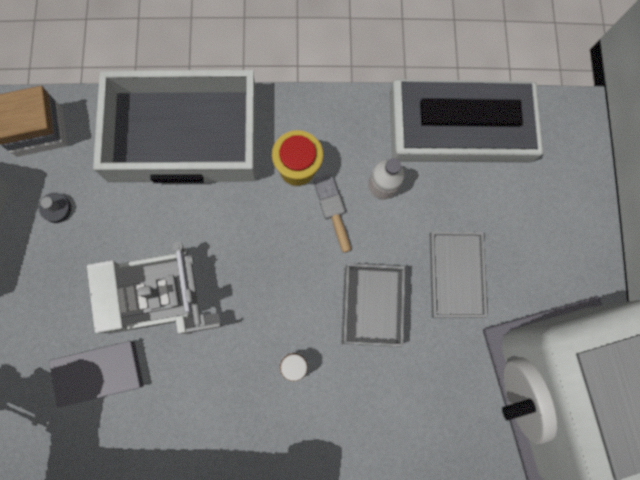

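The side view shows the bay at (235,185) with its mouth and gate facing the camera, the bin at (298,355), the tray at (378,438), the jar at (205,308), the tub at (408,235) and the bottle at (436,315). In the top view the bay roof is at (105,295), the gate at about (187,290), the catch at (205,320) and the tray at (459,275).

```bash
cat > h.py <<'E'
import numpy as np,cv2
from station import camera_params
def ray(n,u,v):
    c=camera_params(n);K=c["intrinsics"]
    q=cv2.undistortPoints(np.array([[[u,v]]],float),K,np.array([c["k1"],0,0,0,0.]))[0,0]
    R=np.array(c["R"]);t=np.array(c["t"])
    return -R.T@t, R.T@np.array([q[0],q[1],1.])
def onz(n,u,v,z):
    o,d=ray(n,u,v);return o+d*(z-o[2])/d[2]
def depth(n,d,u,v):
    o,r=ray(n,u,v);return o+r*d[int(round(v)),int(round(u))]
def cloud(n,d):
    c=camera_params(n);K=c["intrinsics"];h,w=d.shape
    uv=np.stack(np.meshgrid(np.arange(w),np.arange(h)),-1).reshape(-1,1,2).astype(float)
    q=cv2.undistortPoints(uv,K,np.array([c["k1"],0,0,0,0.]))[:,0]
    R=np.array(c["R"]);P=np.c_[q,np.ones(len(q))]*d.reshape(-1,1)
    return ((P-c["t"])@R).reshape(h,w,3)
def proj(n,X):
    c=camera_params(n)
    p,_=cv2.projectPoints(np.array(X,float).reshape(-1,1,3),cv2.Rodrigues(np.array(c["R"]))[0],np.array(c["t"]),c["intrinsics"],np.array([c["k1"],0,0,0,0.]))
    return p[:,0]
E
python3 - <<'E'
from h import *
T=np.load("top0.npz");S=np.load("side0.npz")
a=cv2.resize(T["p"][230:350,70:250],None,fx=4.4,fy=4.4,interpolation=cv2.INTER_CUBIC)
b=cv2.resize(S["p"][120:250,165:305],None,fx=4.6,fy=4.6,interpolation=cv2.INTER_CUBIC)
cv2.imwrite("pics/tc.png",a[:,:,::-1]);cv2.imwrite("pics/sc.png",b[:,:,::-1])
ct=cloud("top",T["d"]);cs=cloud("side",S["d"])
np.set_printoptions(precision=3,suppress=True)
# height band analyses in the bay region
for nm,c in(("top",ct),("side",cs)):
    for lo,hi in((.078,.09),(.1,.14),(.04,.05)):
        m=(c[...,2]>lo)&(c[...,2]<hi)
        m[:, :]&=(c[...,1]>0)&(c[...,1]<.5)&(c[...,0]>.3)&(c[...,0]<.72)
        n,l,st,ce=cv2.connectedComponentsWithStats(m.astype(np.uint8))
        for i in range(1,n):
            if st[i,4]>15:
                P=c[l==i];r=cv2.minAreaRect((P[:,:2]*1000).astype(np.float32));print(nm,lo,hi,st[i],P.mean(0),P[:,:2].min(0),P[:,:2].max(0),r,'zmax',P[:,2].max())
# tray
for z,(u0,u1,v0,v1) in((.018,(425,492,225,325)),):
    P=ct[v0:v1,u0:u1].reshape(-1,3);q=P[(P[:,2]>.013)&(P[:,2]<.024)];print("tray",len(q),cv2.minAreaRect((q[:,:2]*1000).astype(np.float32)))
E
```

```text
top 0.078 0.09 [172 242  17  70 345] [0.533 0.137 0.086] [0.462 0.122] [0.589 0.154] ((525.5516967773438, 137.4676971435547), (129.39471435546875, 17.607177734375), 8.244583129882812) zmax 0.08972886964194153
top 0.078 0.09 [185 256   8  20  67] [0.549 0.124 0.08 ] [0.528 0.118] [0.564 0.131] ((545.9638671875, 122.93054962158203), (35.640560150146484, 11.96015453338623), 8.133609771728516) zmax 0.0832740399718906
top 0.078 0.09 [  87  260   36   73 1853] [0.489 0.277 0.085] [0.424 0.243] [0.556 0.311] ((490.01898193359375, 278.3912353515625), (127.94324493408203, 52.06266784667969), 9.634191513061523) zmax 0.08996439455902673
top 0.078 0.09 [189 280   5   9  20] [0.512 0.119 0.079] [0.504 0.115] [0.519 0.123] ((512.0714721679688, 119.66746520996094), (6.591432094573975, 15.32005786895752), 82.58116912841797) zmax 0.08037949558528873
top 0.078 0.09 [175 314  45  19 256] [0.438 0.112 0.085] [0.424 0.066] [0.457 0.145] ((442.66485595703125, 105.146484375), (29.60009002685547, 77.35273742675781), 7.873625755310059) zmax 0.08984656579439725
top 0.1 0.14 [138 285  15  11 128] [0.497 0.197 
[... 6335 characters left out ...]
204 0.043] [0.519 0.193] [0.526 0.214] ((522.7171020507812, 203.5413818359375), (20.329683303833008, 6.9157867431640625), 86.12228393554688) zmax 0.046616476578336535
side 0.04 0.05 [275 190   7   5  17] [0.58  0.144 0.044] [0.571 0.139] [0.586 0.147] ((578.3715209960938, 143.6136932373047), (16.4377384185791, 4.980564117431641), 12.651651382446289) zmax 0.047241471631512294
side 0.04 0.05 [227 196  46  21 160] [0.512 0.13  0.045] [0.465 0.122] [0.564 0.14 ] ((514.5789794921875, 129.94500732421875), (100.6239242553711, 9.22414493560791), 6.864289283752441) zmax 0.049927617935758624
tray 841 ((535.8641967773438, -395.41741943359375), (108.82330322265625, 170.27442932128906), 88.9515151977539)
```

View pics/tc.png

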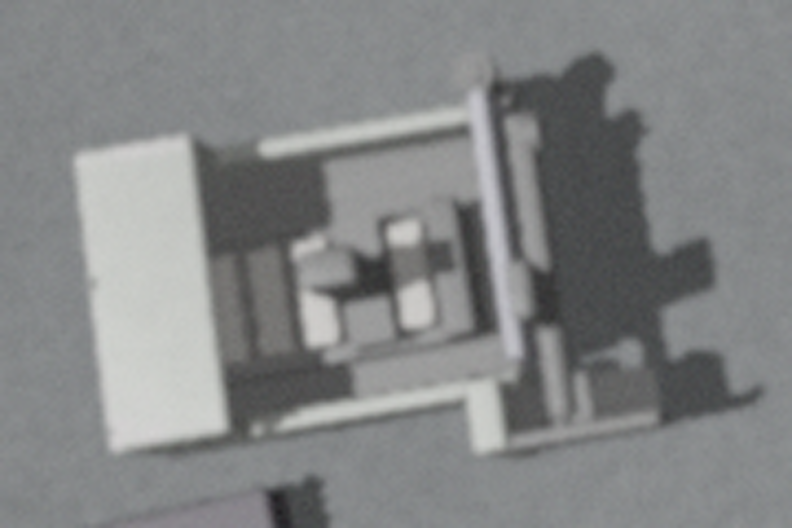

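View pics/sc.png

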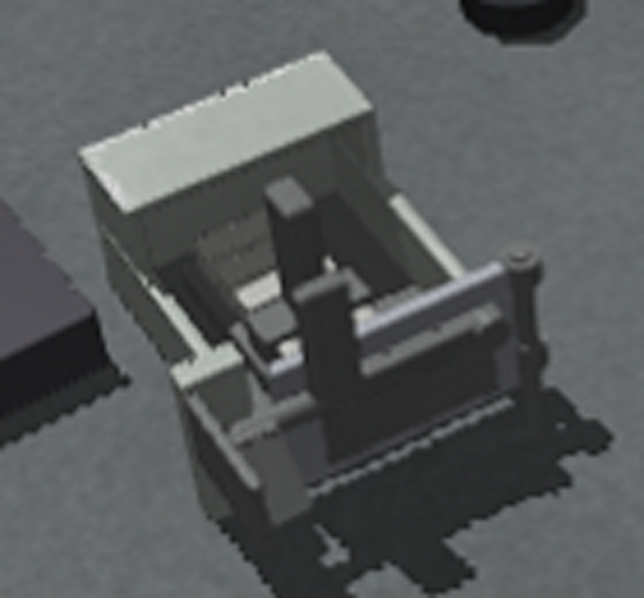

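The crops confirm the layout. The tab top is near crop pixel (525,285) in the top view and the post top near (330,268). The hinge is at crop (480,70) and the catch at (625,390). The bay is yawed about 9.2°. From the depth data the tab is at (0.487, 0.115), the post at (0.498, 0.198) and the tray at (0.536, -0.395), and the sizes match those given.

First I move above the tab.

Call:
drive_tool:
  rows:
    - {"tx":2.7,"ty":2.2,"claw":4}
    - {"tx":2.7,"ty":2.2,"claw":4}
    - {"tx":2.7,"ty":2.2,"claw":4}
    - {"tx":2.7,"ty":2.2,"claw":4}
    - {"tx":2.7,"ty":2.2,"claw":4}
    - {"tx":2.7,"ty":2.2,"claw":4}
    - {"tx":2.7,"ty":2.2,"claw":4}
    - {"tx":2.7,"ty":2.2,"claw":4}
    - {"tx":2.7,"ty":2.2,"claw":4}
    - {"tx":2.7,"ty":2.2,"claw":4}

```text
invalid input at $.rows[0]: expected keys tx, ty, tz, ax, ay, az, claw
```

Call:
drive_tool:
  rows:
    - {"tx":2.7,"ty":2.2,"claw":4}
    - {"tx":2.7,"ty":2.2,"claw":4}
    - {"tx":2.7,"ty":2.2,"claw":4}
    - {"tx":2.7,"ty":2.2,"claw":4}
    - {"tx":2.7,"ty":2.2,"claw":4}
    - {"claw":4,"az":0.12}
    - {"claw":4,"az":0.12}
    - {"claw":4,"az":0.12}
    - {"claw":4,"az":0.12}
    - {"claw":4,"az":0.12}

```text
invalid input at $.rows[0]: expected keys tx, ty, tz, ax, ay, az, claw
```

```bash
python3 -c "
from station import *
s=sense();print(s['time_s'],s['joints'],s['tcp_pos'],s['ee_rot'],s['gripper_width'])"
```

```text
0.1 [ 8.22554410e+01  2.20885672e+01  3.88368097e-01 -2.55204201e-02
 -6.84108671e+01 -1.48163020e+01] [0.23957093 0.57668817 0.22155035] [[ 9.23409503e-01 -3.83815631e-01 -6.71607564e-04]
 [-3.83816207e-01 -9.23407625e-01 -1.86494310e-03]
 [ 9.56267669e-05  1.97988005e-03 -9.99998035e-01]] 1.001909233756746
```

Call:
drive_tool:
  rows:
    - {"tx":3,"ty":2.45,"tz":0,"ax":0,"ay":0,"az":0,"claw":4}
    - {"tx":3,"ty":2.45,"tz":0,"ax":0,"ay":0,"az":0,"claw":4}
    - {"tx":3,"ty":2.45,"tz":0,"ax":0,"ay":0,"az":0,"claw":4}
    - {"tx":3,"ty":2.45,"tz":0,"ax":0,"ay":0,"az":0,"claw":4}
    - {"tx":3,"ty":2.45,"tz":0,"ax":0,"ay":0,"az":0,"claw":4}
    - {"tx":3,"ty":2.45,"tz":0,"ax":0,"ay":0,"az":0,"claw":4}
    - {"tx":3,"ty":2.45,"tz":0,"ax":0,"ay":0,"az":0,"claw":4}
    - {"tx":3,"ty":2.45,"tz":0,"ax":0,"ay":0,"az":0,"claw":4}
    - {"tx":3,"ty":2.45,"tz":0,"ax":0,"ay":0,"az":0,"claw":4}
    - {"tx":3,"ty":2.45,"tz":0,"ax":0,"ay":0,"az":0,"claw":4}

```text
time_s: 0.93
tcp_pos: [0.423, 0.2339, 0.2224]
ee_rot: [[0.924, -0.383, -0.0], [-0.383, -0.924, -0.0], [-0.0, 0.0, -1.0]]
wrist_force: [0.4, 0.7, 0.7]
gripper_width: 0.466
gripper_force: 0.0
```

Call:
drive_tool:
  rows:
    - {"tx":3,"ty":2.45,"tz":0,"ax":0,"ay":0,"az":0,"claw":4}
    - {"tx":3,"ty":2.45,"tz":0,"ax":0,"ay":0,"az":0,"claw":4}
    - {"tx":3,"ty":2.45,"tz":0,"ax":0,"ay":0,"az":0,"claw":4}
    - {"tx":1.6,"ty":1.3,"tz":0,"ax":0,"ay":0,"az":0.12,"claw":4}
    - {"tx":0,"ty":0,"tz":0,"ax":0,"ay":0,"az":0.12,"claw":4}
    - {"tx":0,"ty":0,"tz":0,"ax":0,"ay":0,"az":0.12,"claw":4}
    - {"tx":0,"ty":0,"tz":0,"ax":0,"ay":0,"az":0.12,"claw":4}
    - {"tx":0,"ty":0,"tz":0,"ax":0,"ay":0,"az":0.12,"claw":4}
    - {"tx":0,"ty":0,"tz":0,"ax":0,"ay":0,"az":0.12,"claw":4}
    - {"tx":0,"ty":0,"tz":0,"ax":0,"ay":0,"az":0.12,"claw":4}

```text
time_s: 1.77
tcp_pos: [0.4872, 0.115, 0.2221]
ee_rot: [[0.325, -0.946, -0.001], [-0.946, -0.325, -0.0], [-0.0, 0.001, -1.0]]
wrist_force: [0.5, -0.2, 0.2]
gripper_width: 0.459
gripper_force: 0.0
```

```bash
python3 -c "
from station import *
s=sense();print(s['time_s'],s['joints'],s['tcp_pos'],s['ee_rot'],s['gripper_width'])"
```

```text
1.7667 [ 3.18888202e+01  9.92605525e+00 -1.66095968e+01 -1.79523384e-02
 -6.35243711e+01 -1.29327672e+01] [0.48717238 0.11500261 0.22209633] [[ 3.24710555e-01 -9.45812867e-01 -1.03763905e-03]
 [-9.45813435e-01 -3.24710404e-01 -3.15271930e-04]
 [-3.87439474e-05  1.08378508e-03 -9.99999412e-01]] 0.4585592526599778
```

Call:
drive_tool:
  rows:
    - {"tx":0,"ty":0,"tz":0,"ax":0,"ay":0,"az":0.116,"claw":4}
    - {"tx":0,"ty":0,"tz":0,"ax":0,"ay":0,"az":0.116,"claw":4}
    - {"tx":0,"ty":0,"tz":0,"ax":0,"ay":0,"az":0.116,"claw":4}
    - {"tx":0,"ty":0,"tz":0,"ax":0,"ay":0,"az":0.116,"claw":4}
    - {"tx":0,"ty":0,"tz":0,"ax":0,"ay":0,"az":0.116,"claw":4}
    - {"tx":0,"ty":0,"tz":0,"ax":0,"ay":0,"az":0.116,"claw":4}
    - {"tx":0,"ty":0,"tz":0,"ax":0,"ay":0,"az":0.116,"claw":4}
    - {"tx":0,"ty":0,"tz":0,"ax":0,"ay":0,"az":0.116,"claw":4}
    - {"tx":0,"ty":0,"tz":1,"ax":0,"ay":0,"az":0.116,"claw":4}
    - {"tx":0,"ty":0,"tz":1,"ax":0,"ay":0,"az":0.116,"claw":4}

```text
time_s: 2.6
tcp_pos: [0.4876, 0.1153, 0.2025]
ee_rot: [[-0.737, -0.676, 0.001], [-0.676, 0.737, 0.001], [-0.001, -0.0, -1.0]]
wrist_force: [-0.6, 0.5, -0.8]
gripper_width: 0.461
gripper_force: 0.0
```

Call:
drive_tool:
  rows:
    - {"tx":0,"ty":0,"tz":1,"ax":0,"ay":0,"az":0.116,"claw":4}
    - {"tx":0,"ty":0,"tz":1,"ax":0,"ay":0,"az":0.116,"claw":4}
    - {"tx":0,"ty":0,"tz":1,"ax":0,"ay":0,"az":0.116,"claw":4}
    - {"tx":0,"ty":0,"tz":1,"ax":0,"ay":0,"az":0.116,"claw":4}
    - {"tx":0,"ty":0,"tz":1,"ax":0,"ay":0,"az":0.116,"claw":4}
    - {"tx":0,"ty":0,"tz":0,"ax":0,"ay":0,"az":0,"claw":4}

```text
time_s: 3.1
tcp_pos: [0.4859, 0.1145, 0.1503]
ee_rot: [[-0.986, -0.164, -0.005], [-0.164, 0.986, -0.002], [0.005, -0.001, -1.0]]
wrist_force: [0.3, -0.2, -0.1]
gripper_width: 0.46
gripper_force: 0.0
```

```bash
python3 - <<'E'
from station import *
from h import *
p,d=capture("side");c=cloud("side",d)
s=sense();print(s['joints'][5],s['tcp_pos'],s['ee_rot'][:,1])
b=cv2.resize(p[110:250,160:310],None,fx=4,fy=4,interpolation=cv2.INTER_CUBIC)
cv2.imwrite("pics/s2.png",b[:,:,::-1])
E
```

```text
-112.15132928790368 [0.48665057 0.11478818 0.15143112] [-0.16920291  0.98558074 -0.00099219]
```

View pics/s2.png

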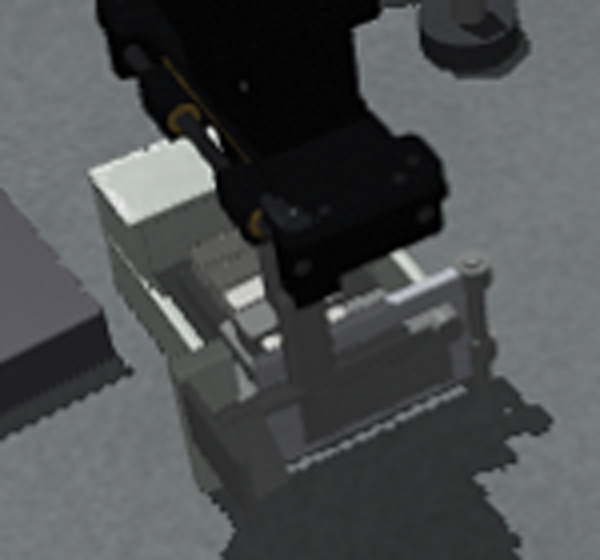

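The side view shows the fingers straddling the tab (crop 300,310) from above, square to the gate. I go down and close.

Call:
drive_tool:
  rows:
    - {"tx":0,"ty":0,"tz":1.3,"ax":0,"ay":0,"az":0,"claw":4}
    - {"tx":0,"ty":0,"tz":1.3,"ax":0,"ay":0,"az":0,"claw":4}
    - {"tx":0,"ty":0,"tz":1.3,"ax":0,"ay":0,"az":0,"claw":4}
    - {"tx":0,"ty":0,"tz":1.3,"ax":0,"ay":0,"az":0,"claw":3}
    - {"tx":0,"ty":0,"tz":0,"ax":0,"ay":0,"az":0,"claw":0.5}
    - {"tx":0,"ty":0,"tz":0,"ax":0,"ay":0,"az":0,"claw":0.5}
    - {"tx":0,"ty":0,"tz":0,"ax":0,"ay":0,"az":0,"claw":0.5}
    - {"tx":0,"ty":0,"tz":0,"ax":0,"ay":0,"az":0,"claw":0.5}
    - {"tx":0,"ty":0,"tz":0,"ax":0,"ay":0,"az":0,"claw":0.5}
    - {"tx":0,"ty":0,"tz":0,"ax":0,"ay":0,"az":0,"claw":0.5}

```text
time_s: 3.98
tcp_pos: [0.4882, 0.1158, 0.1016]
ee_rot: [[-0.986, -0.168, 0.002], [-0.168, 0.986, 0.001], [-0.002, 0.001, -1.0]]
wrist_force: [-1.2, 1.6, 2.6]
gripper_width: 0.113
gripper_force: 30.0
```

Call:
drive_tool:
  rows:
    - {"tx":-0.15,"ty":0,"tz":-0.36,"ax":0,"ay":0.05,"az":0,"claw":0.5}
    - {"tx":-0.15,"ty":0,"tz":-0.36,"ax":0,"ay":0.05,"az":0,"claw":0.5}
    - {"tx":-0.15,"ty":0,"tz":-0.36,"ax":0,"ay":0.05,"az":0,"claw":0.5}
    - {"tx":-0.15,"ty":0,"tz":-0.36,"ax":0,"ay":0.05,"az":0,"claw":0.5}
    - {"tx":-0.15,"ty":0,"tz":-0.36,"ax":0,"ay":0.05,"az":0,"claw":0.5}
    - {"tx":-0.15,"ty":0,"tz":-0.36,"ax":0,"ay":0.05,"az":0,"claw":0.5}
    - {"tx":0,"ty":0,"tz":0,"ax":0,"ay":0,"az":0,"claw":0.5}

```text
time_s: 4.57
tcp_pos: [0.5003, 0.1178, 0.1211]
ee_rot: [[-0.941, -0.168, -0.292], [-0.16, 0.986, -0.049], [0.297, 0.0, -0.955]]
wrist_force: [-1.2, 2.7, 4.1]
gripper_width: 0.109
gripper_force: 30.0
```

```bash
cat >> h.py <<'E'
def rows(P,R,c,ang,n,axis=(0,0,1)):
    "constant per-row increment (cm, rad, tool frame) turning about vertical axis through c by ang in n rows"
    from scipy.spatial.transform import Rotation as Ro
    D=Ro.from_rotvec(np.array(axis)*ang/n).as_matrix();c=np.array(c)
    sh=R.T@(c+D@(P-c)-P)*100; rv=Ro.from_matrix(R.T@D@R).as_rotvec()
    Pe=c+Ro.from_rotvec(np.array(axis)*ang).as_matrix()@(P-c)
    return sh.round(3),rv.round(4),Pe
E
python3 - <<'E'
from station import *
from h import *
s=sense();P=s['tcp_pos'];R=s['ee_rot'];print(P,R,s['wrist_force'],s['joints'])
a=np.radians(9.2);h=np.array([.4873,.115,0])+.097*np.array([np.cos(a),np.sin(a),0])+.014*np.array([-np.sin(a),np.cos(a),0])
print(h,rows(P,R,[h[0],h[1],P[2]],1.8,20))
E
```

```text
[0.50031099 0.11782615 0.12114608] [[-9.41464776e-01 -1.67595840e-01 -2.92499078e-01]
 [-1.60159878e-01  9.85855719e-01 -4.93691632e-02]
 [ 2.96635955e-01  3.67288387e-04 -9.54990563e-01]] [-1.23171438  2.67580175  4.10388412] [  27.94598873   25.92589257   -9.0739729    -5.65578181  -71.50967938
 -105.7211998 ]
[0.58081388 0.14432838 0.        ] (array([-0.141, -0.748, -0.044]), array([ 0.0267,  0.    , -0.0859]), array([0.62491344, 0.07195219, 0.12114608]))
```

Call:
drive_tool:
  rows:
    - {"tx":-0.14,"ty":-0.75,"tz":-0.044,"ax":0.0267,"ay":0,"az":-0.086,"claw":0.5}
    - {"tx":-0.14,"ty":-0.75,"tz":-0.044,"ax":0.0267,"ay":0,"az":-0.086,"claw":0.5}
    - {"tx":-0.14,"ty":-0.75,"tz":-0.044,"ax":0.0267,"ay":0,"az":-0.086,"claw":0.5}
    - {"tx":-0.14,"ty":-0.75,"tz":-0.044,"ax":0.0267,"ay":0,"az":-0.086,"claw":0.5}
    - {"tx":-0.14,"ty":-0.75,"tz":-0.044,"ax":0.0267,"ay":0,"az":-0.086,"claw":0.5}
    - {"tx":-0.14,"ty":-0.75,"tz":-0.044,"ax":0.0267,"ay":0,"az":-0.086,"claw":0.5}

```text
time_s: 5.07
tcp_pos: [0.5258, 0.0807, 0.1208]
ee_rot: [[-0.725, -0.654, -0.217], [-0.626, 0.756, -0.19], [0.288, -0.002, -0.958]]
wrist_force: [2.1, 4.9, -2.1]
gripper_width: 0.111
gripper_force: 30.0
```

Call:
drive_tool:
  rows:
    - {"tx":-0.14,"ty":-0.75,"tz":-0.044,"ax":0.0267,"ay":0,"az":-0.086,"claw":0.5}
    - {"tx":-0.14,"ty":-0.75,"tz":-0.044,"ax":0.0267,"ay":0,"az":-0.086,"claw":0.5}
    - {"tx":-0.14,"ty":-0.75,"tz":-0.044,"ax":0.0267,"ay":0,"az":-0.086,"claw":0.5}
    - {"tx":-0.14,"ty":-0.75,"tz":-0.044,"ax":0.0267,"ay":0,"az":-0.086,"claw":0.5}
    - {"tx":-0.14,"ty":-0.75,"tz":-0.044,"ax":0.0267,"ay":0,"az":-0.086,"claw":0.5}
    - {"tx":-0.14,"ty":-0.75,"tz":-0.044,"ax":0.0267,"ay":0,"az":-0.086,"claw":0.5}
    - {"tx":-0.14,"ty":-0.75,"tz":-0.044,"ax":0.0267,"ay":0,"az":-0.086,"claw":0.5}

```text
time_s: 5.65
tcp_pos: [0.5746, 0.0611, 0.1208]
ee_rot: [[-0.217, -0.974, -0.059], [-0.932, 0.225, -0.283], [0.289, -0.006, -0.957]]
wrist_force: [3.3, 5.3, -2.6]
gripper_width: 0.11
gripper_force: 30.0
```

Call:
drive_tool:
  rows:
    - {"tx":-0.14,"ty":-0.75,"tz":-0.044,"ax":0.0267,"ay":0,"az":-0.086,"claw":0.5}
    - {"tx":-0.14,"ty":-0.75,"tz":-0.044,"ax":0.0267,"ay":0,"az":-0.086,"claw":0.5}
    - {"tx":-0.14,"ty":-0.75,"tz":-0.044,"ax":0.0267,"ay":0,"az":-0.086,"claw":0.5}
    - {"tx":-0.14,"ty":-0.75,"tz":-0.044,"ax":0.0267,"ay":0,"az":-0.086,"claw":0.5}
    - {"tx":-0.14,"ty":-0.75,"tz":-0.044,"ax":0.0267,"ay":0,"az":-0.086,"claw":0.5}
    - {"tx":-0.14,"ty":-0.75,"tz":-0.044,"ax":0.0267,"ay":0,"az":-0.086,"claw":0.5}
    - {"tx":-0.14,"ty":-0.75,"tz":-0.044,"ax":0.0267,"ay":0,"az":-0.086,"claw":0.5}
    - {"tx":0,"ty":0,"tz":0,"ax":0,"ay":0,"az":0,"claw":0.5}

```text
time_s: 6.32
tcp_pos: [0.6255, 0.0739, 0.1212]
ee_rot: [[0.373, -0.92, 0.123], [-0.88, -0.392, -0.267], [0.294, -0.009, -0.956]]
wrist_force: [3.5, 5.3, -2.8]
gripper_width: 0.113
gripper_force: 30.0
```

```bash
python3 - <<'E'
from station import *
s=sense();print(s['joints'],s['tcp_pos'],s['ee_rot'],s['wrist_force'],s['time_s'])
E
```

```text
[ 28.83679704  25.99474378 -19.03489938  23.01768199 -48.5735576
 -21.69306734] [0.6254897  0.07392298 0.12117312] [[ 0.37267733 -0.91972606  0.12335145]
 [-0.88023457 -0.39245394 -0.26677146]
 [ 0.29376643 -0.00915853 -0.95583336]] [ 3.53594576  5.32933237 -2.7957319 ] 6.3167
```

Call:
drive_tool:
  rows:
    - {"tx":0.17,"ty":0,"tz":0.35,"ax":0,"ay":-0.05,"az":0,"claw":0.5}
    - {"tx":0.17,"ty":0,"tz":0.35,"ax":0,"ay":-0.05,"az":0,"claw":0.5}
    - {"tx":0.17,"ty":0,"tz":0.35,"ax":0,"ay":-0.05,"az":0,"claw":0.5}
    - {"tx":0.17,"ty":0,"tz":0.35,"ax":0,"ay":-0.05,"az":0,"claw":0.5}
    - {"tx":0.17,"ty":0,"tz":0.35,"ax":0,"ay":-0.05,"az":0,"claw":0.5}
    - {"tx":0.17,"ty":0,"tz":0.33,"ax":0,"ay":-0.05,"az":0,"claw":0.5}
    - {"tx":0,"ty":0,"tz":0,"ax":0,"ay":0,"az":0,"claw":4}
    - {"tx":0,"ty":0,"tz":0,"ax":0,"ay":0,"az":0,"claw":4}
    - {"tx":0,"ty":0,"tz":0,"ax":0,"ay":0,"az":0,"claw":4}
    - {"tx":0,"ty":0,"tz":0,"ax":0,"ay":0,"az":0,"claw":4}

```text
time_s: 7.15
tcp_pos: [0.6284, 0.0582, 0.1025]
ee_rot: [[0.388, -0.922, 0.002], [-0.922, -0.388, -0.002], [0.002, -0.001, -1.0]]
wrist_force: [0.1, 1.2, 0.4]
gripper_width: 0.331
gripper_force: 0.0
```

Call:
drive_tool:
  rows:
    - {"tx":0,"ty":0,"tz":-1,"ax":0,"ay":0,"az":0,"claw":5}
    - {"tx":0,"ty":0,"tz":-2,"ax":0,"ay":0,"az":0,"claw":5}
    - {"tx":0,"ty":0,"tz":-3,"ax":0,"ay":0,"az":0,"claw":5}
    - {"tx":0,"ty":0,"tz":-3,"ax":0,"ay":0,"az":0,"claw":5}
    - {"tx":0,"ty":0,"tz":0,"ax":0,"ay":0,"az":0,"claw":5}

```text
time_s: 7.57
tcp_pos: [0.6326, 0.059, 0.2008]
ee_rot: [[0.389, -0.921, 0.016], [-0.921, -0.389, 0.001], [0.006, -0.015, -1.0]]
wrist_force: [1.2, -0.6, 1.0]
gripper_width: 0.565
gripper_force: 0.0
```

```bash
python3 - <<'E'
from station import *
from h import *
s=sense();P=s['tcp_pos'];R=s['ee_rot'];print(s['joints'],P,R,s['time_s'])
p,d=capture("side");c=cloud("side",d);cv2.imwrite("pics/s3.png",p[:,:,::-1])
a=np.radians(9.2);h=np.array([.581,.144])
m=(c[...,2]>.1)&(c[...,2]<.145)&(c[...,1]<.12)&(c[...,1]>0)&(c[...,0]>.5)&(c[...,0]<.7)
n,l,st,ce=cv2.connectedComponentsWithStats(m.astype(np.uint8))
for i in range(1,n):
    if st[i,4]>15:
        Q=c[l==i];t=Q[Q[:,2]>.128];print(st[i],Q.mean(0),Q[:,2].max(),cv2.minAreaRect((t[:,:2]*1000).astype(np.float32)) if len(t)>4 else '')
E
```

```text
[ 20.02961114  23.43473245  -0.69338643   0.3045863  -65.01643866
   2.75131773] [0.63260387 0.0589623  0.20083178] [[ 3.89201115e-01 -9.21019308e-01  1.56820306e-02]
 [-9.21136012e-01 -3.89240416e-01  5.88176421e-04]
 [ 5.56235827e-03 -1.46742020e-02 -9.99876856e-01]] 7.5667
[310 176  11  21 181] [0.62620388 0.05908757 0.12116089] 0.13813445455938306 ((627.2858276367188, 61.53962326049805), (11.457513809204102, 24.327234268188477), 24.78753089904785)
```

View pics/s3.png

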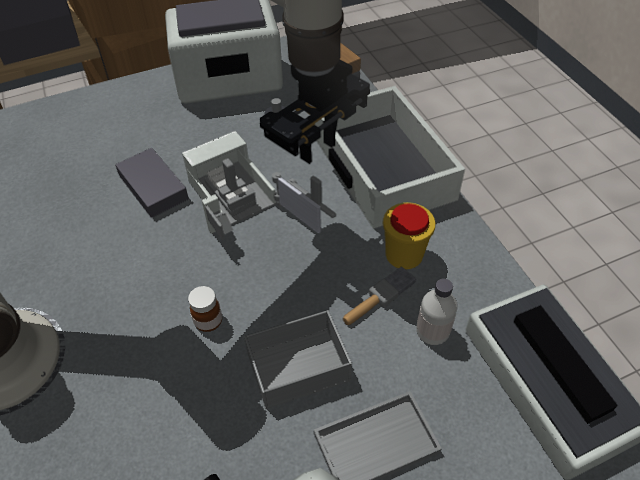

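The gate stands open at about 1.8 rad, with its tab at (317,190) in the side picture. The bystanders are untouched. Now the carrier post.

Call:
drive_tool:
  rows:
    - {"tx":-3,"ty":1.16,"tz":0,"ax":0,"ay":0,"az":0,"claw":5}
    - {"tx":-3,"ty":1.16,"tz":0,"ax":0,"ay":0,"az":0,"claw":5}
    - {"tx":-3,"ty":1.16,"tz":0,"ax":0,"ay":0,"az":0,"claw":5}
    - {"tx":-3,"ty":1.16,"tz":0,"ax":0,"ay":0,"az":0,"claw":5}
    - {"tx":-3,"ty":1.16,"tz":0,"ax":0,"ay":0,"az":0,"claw":5}
    - {"tx":-3,"ty":1.16,"tz":0,"ax":0,"ay":0,"az":0.12,"claw":5}
    - {"tx":0,"ty":0,"tz":0,"ax":0,"ay":0,"az":0.12,"claw":5}
    - {"tx":0,"ty":0,"tz":2,"ax":0,"ay":0,"az":0,"claw":5}
    - {"tx":0,"ty":0,"tz":2,"ax":0,"ay":0,"az":0,"claw":5}
    - {"tx":0,"ty":0,"tz":0,"ax":0,"ay":0,"az":0,"claw":5}

```text
time_s: 8.45
tcp_pos: [0.492, 0.1961, 0.1485]
ee_rot: [[0.157, -0.988, -0.006], [-0.988, -0.157, -0.005], [0.004, 0.006, -1.0]]
wrist_force: [-0.6, -1.2, -1.1]
gripper_width: 0.575
gripper_force: 0.0
```

Call:
drive_tool:
  rows:
    - {"tx":0,"ty":0,"tz":0,"ax":0,"ay":0,"az":0,"claw":5}

```text
time_s: 8.53
tcp_pos: [0.4943, 0.1969, 0.1515]
ee_rot: [[0.158, -0.987, -0.001], [-0.987, -0.158, -0.003], [0.003, 0.001, -1.0]]
wrist_force: [1.3, -0.0, -0.4]
gripper_width: 0.576
gripper_force: 0.0
```

```bash
python3 - <<'E'
from station import *
import numpy as np
s=sense();P=s['tcp_pos'];R=s['ee_rot'];print(s['joints'],P,R)
print(R.T@(np.array([.498,.198,.069])-P)*100)
E
```

```text
[ 39.26309072  16.82581517 -18.46755236   0.13423991 -54.84123164
 -30.25613676] [0.49427375 0.19687553 0.15146066] [[ 1.57889803e-01 -9.87456553e-01 -6.05582830e-04]
 [-9.87452665e-01 -1.57887360e-01 -2.96900227e-03]
 [ 2.83614687e-03  1.06675956e-03 -9.99995409e-01]]
[-0.0755896  -0.3945012   8.24546896]
```

Call:
drive_tool:
  rows:
    - {"tx":0,"ty":-0.1,"tz":1.8,"ax":0,"ay":0,"az":0,"claw":5}
    - {"tx":0,"ty":-0.1,"tz":1.8,"ax":0,"ay":0,"az":0,"claw":5}
    - {"tx":0,"ty":0,"tz":1.8,"ax":0,"ay":0,"az":0,"claw":5}
    - {"tx":0,"ty":0,"tz":1.3,"ax":0,"ay":0,"az":0,"claw":5}
    - {"tx":0,"ty":0,"tz":0,"ax":0,"ay":0,"az":0,"claw":5}
    - {"tx":0,"ty":0,"tz":0,"ax":0,"ay":0,"az":0,"claw":5}
    - {"tx":0,"ty":0,"tz":0,"ax":0,"ay":0,"az":0,"claw":5}

```text
time_s: 9.12
tcp_pos: [0.4982, 0.1982, 0.0867]
ee_rot: [[0.158, -0.987, 0.004], [-0.987, -0.158, 0.0], [0.0, -0.004, -1.0]]
wrist_force: [0.2, -0.6, 0.8]
gripper_width: 0.571
gripper_force: 0.0
```

```bash
python3 - <<'E'
from station import *
import numpy as np
s=sense();P=s['tcp_pos'];R=s['ee_rot'];print(P,s['wrist_force'])
print(R.T@(np.array([.498,.198,.069])-P)*100)
E
```

```text
[0.49824636 0.19823673 0.08667819] [ 0.19991647 -0.58768604  0.78244601]
[0.01922548 0.03509209 1.76769654]
```

Call:
drive_tool:
  rows:
    - {"tx":0,"ty":0,"tz":0.9,"ax":0,"ay":0,"az":0,"claw":5}
    - {"tx":0,"ty":0,"tz":0.85,"ax":0,"ay":0,"az":0,"claw":4}
    - {"tx":0,"ty":0,"tz":0,"ax":0,"ay":0,"az":0,"claw":3}
    - {"tx":0,"ty":0,"tz":0,"ax":0,"ay":0,"az":0,"claw":1}
    - {"tx":0,"ty":0,"tz":0,"ax":0,"ay":0,"az":0,"claw":1}
    - {"tx":0,"ty":0,"tz":0,"ax":0,"ay":0,"az":0,"claw":1}
    - {"tx":0,"ty":0,"tz":0,"ax":0,"ay":0,"az":0,"claw":1}
    - {"tx":0,"ty":0,"tz":0,"ax":0,"ay":0,"az":0,"claw":1}

```text
time_s: 9.78
tcp_pos: [0.4974, 0.1979, 0.0678]
ee_rot: [[0.157, -0.988, 0.002], [-0.988, -0.157, -0.0], [0.001, -0.002, -1.0]]
wrist_force: [1.3, 0.5, 1.3]
gripper_width: 0.18
gripper_force: 29.9
```

Call:
drive_tool:
  rows:
    - {"tx":0,"ty":0,"tz":-0.3,"ax":0,"ay":0,"az":0,"claw":1}
    - {"tx":0,"ty":0,"tz":-0.3,"ax":0,"ay":0,"az":0,"claw":1}
    - {"tx":0.4,"ty":0,"tz":-0.3,"ax":0,"ay":0,"az":0,"claw":1}
    - {"tx":0.8,"ty":0,"tz":0,"ax":0,"ay":0,"az":0,"claw":1}
    - {"tx":1.2,"ty":0,"tz":0,"ax":0,"ay":0,"az":0,"claw":1}
    - {"tx":1.2,"ty":0,"tz":0,"ax":0,"ay":0,"az":0,"claw":1}
    - {"tx":1.2,"ty":0,"tz":0,"ax":0,"ay":0,"az":0,"claw":1}
    - {"tx":1.2,"ty":0,"tz":0,"ax":0,"ay":0,"az":0,"claw":1}

```text
time_s: 10.45
tcp_pos: [0.5065, 0.1366, 0.0765]
ee_rot: [[0.157, -0.988, 0.001], [-0.988, -0.157, -0.001], [0.001, -0.001, -1.0]]
wrist_force: [-0.2, 1.2, -2.7]
gripper_width: 0.185
gripper_force: 29.9
```

Call:
drive_tool:
  rows:
    - {"tx":1.5,"ty":0,"tz":0,"ax":0,"ay":0,"az":0,"claw":1}
    - {"tx":1.8,"ty":0,"tz":0,"ax":0,"ay":0,"az":0,"claw":1}
    - {"tx":1.8,"ty":0,"tz":0,"ax":0,"ay":0,"az":0,"claw":1}
    - {"tx":1.8,"ty":0,"tz":0,"ax":0,"ay":0,"az":0,"claw":1}
    - {"tx":1.8,"ty":0,"tz":0,"ax":0,"ay":0,"az":0,"claw":1}
    - {"tx":1.8,"ty":0,"tz":0,"ax":0,"ay":0,"az":0,"claw":1}
    - {"tx":1.8,"ty":0,"tz":-1,"ax":0,"ay":0,"az":0,"claw":1}
    - {"tx":1.5,"ty":0,"tz":-2,"ax":0,"ay":0,"az":0,"claw":1}
    - {"tx":1,"ty":0,"tz":-2,"ax":0,"ay":0,"az":0,"claw":1}
    - {"tx":0.5,"ty":0,"tz":-2,"ax":0,"ay":0,"az":0,"claw":1}

```text
time_s: 11.28
tcp_pos: [0.53, -0.0152, 0.1472]
ee_rot: [[0.155, -0.988, -0.0], [-0.988, -0.155, -0.001], [0.001, 0.0, -1.0]]
wrist_force: [0.9, 0.1, -2.8]
gripper_width: 0.182
gripper_force: 29.9
```

Call:
drive_tool:
  rows:
    - {"tx":0,"ty":0,"tz":-2,"ax":0,"ay":0,"az":0,"claw":1}
    - {"tx":0,"ty":0,"tz":-1,"ax":0,"ay":0,"az":0,"claw":1}
    - {"tx":0,"ty":0,"tz":0,"ax":0,"ay":0,"az":0,"claw":1}

```text
time_s: 11.53
tcp_pos: [0.5319, -0.0132, 0.1792]
ee_rot: [[0.157, -0.988, 0.007], [-0.988, -0.157, 0.0], [0.001, -0.007, -1.0]]
wrist_force: [0.8, 0.0, -2.4]
gripper_width: 0.183
gripper_force: 29.9
```

```bash
python3 - <<'E'
from station import *
from h import *
s=sense();P=s['tcp_pos'];R=s['ee_rot'];print(s['joints'],P,R,s['wrist_force'])
p,d=capture("side");cv2.imwrite("pics/s4.png",p[:,:,::-1])
print(R.T@(np.array([.521,-.395,P[2]])-P)*100)
p,d=capture("top");c=cloud("top",d)
Q=c[225:325,425:492].reshape(-1,3);Q=Q[(Q[:,2]>.013)&(Q[:,2]<.024)];print(cv2.minAreaRect((Q[:,:2]*1000).astype(np.float32)))
E
```

```text
[ 16.11101879  14.95797845 -16.63121386   0.11372596 -58.03153687
  -7.16076917] [ 0.53186544 -0.0132435   0.17922444] [[ 1.56606398e-01 -9.87637494e-01  6.82761337e-03]
 [-9.87660726e-01 -1.56608565e-01  2.19414141e-04]
 [ 8.52561098e-04 -6.77772724e-03 -9.99976668e-01]] [ 7.73276137e-01  1.47967380e-03 -2.43937728e+00]
[ 3.75344303e+01  7.05174558e+00 -1.57947815e-02]
((535.87451171875, -394.871826171875), (108.24439239501953, 170.61361694335938), 89.05859375)
```

View pics/s4.png

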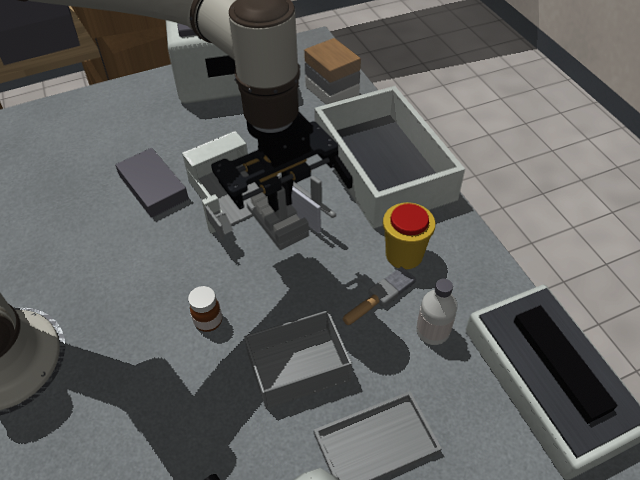

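```bash
python3 - <<'E'
from h import *
np.set_printoptions(precision=3,suppress=True)
c=cloud("top",np.load("top0.npz")["d"]).reshape(-1,3)
for r0,r1 in((0,.12),(.12,.16),(.16,.2),(.2,.25)):
    r=np.hypot(c[:,0]-.521,c[:,1]+.395);m=(r>=r0)&(r<r1)&(c[:,1]<-.33)
    Q=c[m];k=Q[:,2].argmax();print(r0,r1,Q[k],np.percentile(Q[:,2],98))
for u,v in((387,180),(297,155),(293,366),(377,304)): print(depth("top",np.load("top0.npz")["d"],u,v))
E
```

```text
0 0.12 [ 0.42  -0.452  0.027] 0.021276643390108443
0.12 0.16 [ 0.408 -0.507  0.253] 0.24630147701326982
0.16 0.2 [ 0.376 -0.531  0.267] 0.2592746737404543
0.2 0.25 [ 0.367 -0.585  0.269] 0.2644789031423772
[ 0.701 -0.244  0.107]
[ 0.748 -0.077  0.113]
[ 0.362 -0.068  0.075]
[ 0.478 -0.233  0.01 ]
```

The carrier hangs level from the gripper at (280,215) and the gate is still open at (305,205). I carry it over, turn it midway, then lower it.

Call:
drive_tool:
  rows:
    - {"tx":2,"ty":0.4,"tz":0,"ax":0,"ay":0,"az":0,"claw":1}
    - {"tx":3,"ty":0.55,"tz":0,"ax":0,"ay":0,"az":0,"claw":1}
    - {"tx":3.5,"ty":0.65,"tz":0,"ax":0,"ay":0,"az":0,"claw":1}
    - {"tx":3.5,"ty":0.65,"tz":0,"ax":0,"ay":0,"az":0,"claw":1}
    - {"tx":3.5,"ty":0.65,"tz":0,"ax":0,"ay":0,"az":0,"claw":1}
    - {"tx":2.5,"ty":0.5,"tz":0,"ax":0,"ay":0,"az":0.05,"claw":1}
    - {"tx":0,"ty":0,"tz":0,"ax":0,"ay":0,"az":0.1,"claw":1}
    - {"tx":0,"ty":0,"tz":0,"ax":0,"ay":0,"az":0.1,"claw":1}
    - {"tx":0,"ty":0,"tz":0,"ax":0,"ay":0,"az":0.1,"claw":1}
    - {"tx":0,"ty":0,"tz":0,"ax":0,"ay":0,"az":0.1,"claw":1}

```text
time_s: 12.47
tcp_pos: [0.5239, -0.1957, 0.1745]
ee_rot: [[-0.293, -0.956, -0.003], [-0.956, 0.293, 0.0], [0.001, 0.003, -1.0]]
wrist_force: [0.6, -0.1, -2.3]
gripper_width: 0.18
gripper_force: 30.0
```

Call:
drive_tool:
  rows:
    - {"tx":0,"ty":0,"tz":0,"ax":0,"ay":0,"az":0.1,"claw":1}
    - {"tx":0,"ty":0,"tz":0,"ax":0,"ay":0,"az":0.1,"claw":1}
    - {"tx":0,"ty":0,"tz":0,"ax":0,"ay":0,"az":0.1,"claw":1}
    - {"tx":0,"ty":0,"tz":0,"ax":0,"ay":0,"az":0.1,"claw":1}
    - {"tx":0,"ty":0,"tz":0,"ax":0,"ay":0,"az":0.1,"claw":1}
    - {"tx":0,"ty":0,"tz":0,"ax":0,"ay":0,"az":0.1,"claw":1}
    - {"tx":0,"ty":0,"tz":0,"ax":0,"ay":0,"az":0.1,"claw":1}
    - {"tx":0,"ty":0,"tz":0,"ax":0,"ay":0,"az":0.1,"claw":1}
    - {"tx":0,"ty":0,"tz":0,"ax":0,"ay":0,"az":0.1,"claw":1}
    - {"tx":0,"ty":0,"tz":0,"ax":0,"ay":0,"az":0.1,"claw":1}

```text
time_s: 13.3
tcp_pos: [0.524, -0.1953, 0.1746]
ee_rot: [[-0.963, -0.271, -0.003], [-0.271, 0.963, 0.0], [0.003, 0.001, -1.0]]
wrist_force: [0.7, 0.2, -3.4]
gripper_width: 0.178
gripper_force: 30.0
```

Call:
drive_tool:
  rows:
    - {"tx":0,"ty":0,"tz":0,"ax":0,"ay":0,"az":0.1,"claw":1}
    - {"tx":0,"ty":0,"tz":0,"ax":0,"ay":0,"az":0.1,"claw":1}
    - {"tx":0,"ty":0,"tz":0,"ax":0,"ay":0,"az":0.1,"claw":1}
    - {"tx":0,"ty":0,"tz":0,"ax":0,"ay":0,"az":0,"claw":1}
    - {"tx":0,"ty":0,"tz":0,"ax":0,"ay":0,"az":0,"claw":1}

```text
time_s: 13.72
tcp_pos: [0.5244, -0.1954, 0.1752]
ee_rot: [[-1.0, 0.018, -0.002], [0.018, 1.0, -0.0], [0.002, -0.0, -1.0]]
wrist_force: [-1.0, -0.5, -2.7]
gripper_width: 0.177
gripper_force: 30.0
```

```bash
python3 - <<'E'
from station import *
from h import *
s=sense();P=s['tcp_pos'];R=s['ee_rot'];print(s['joints'],P,R)
print(np.degrees(np.arctan2(R[1,0],R[0,0])),R.T@(np.array([.521,-.395,P[2]])-P)*100)
E
```

```text
[-3.83170182e+00  1.80061032e+01 -1.28263638e+01  2.09705255e-02
 -5.92714244e+01 -8.72358453e+01] [ 0.52439805 -0.19537655  0.17523702] [[-9.99828226e-01  1.84436558e-02 -1.83018845e-03]
 [ 1.84440390e-02  9.99829876e-01 -1.92743468e-04]
 [ 1.82632220e-03 -2.26466427e-04 -9.99998307e-01]]
178.94317271927852 [-2.84397791e-02 -1.99652158e+01  4.46951846e-03]
```

Call:
drive_tool:
  rows:
    - {"tx":0,"ty":-1.5,"tz":0,"ax":0,"ay":0,"az":0,"claw":1}
    - {"tx":0,"ty":-3,"tz":0,"ax":0,"ay":0,"az":0,"claw":1}
    - {"tx":0,"ty":-3.5,"tz":0,"ax":0,"ay":0,"az":0,"claw":1}
    - {"tx":0,"ty":-3.5,"tz":0,"ax":0,"ay":0,"az":0,"claw":1}
    - {"tx":0,"ty":-3.5,"tz":0,"ax":0,"ay":0,"az":0,"claw":1}
    - {"tx":0,"ty":-3,"tz":0,"ax":0,"ay":0,"az":0,"claw":1}
    - {"tx":0,"ty":-1.95,"tz":0,"ax":0,"ay":0,"az":0,"claw":1}
    - {"tx":0,"ty":0,"tz":2,"ax":0,"ay":0,"az":0,"claw":1}
    - {"tx":0,"ty":0,"tz":2,"ax":0,"ay":0,"az":0,"claw":1}
    - {"tx":0,"ty":0,"tz":2,"ax":0,"ay":0,"az":0,"claw":1}

```text
time_s: 14.55
tcp_pos: [0.5204, -0.3956, 0.1153]
ee_rot: [[-1.0, 0.02, 0.001], [0.02, 1.0, 0.0], [-0.001, 0.0, -1.0]]
wrist_force: [0.6, 0.1, -3.6]
gripper_width: 0.181
gripper_force: 30.0
```

Call:
drive_tool:
  rows:
    - {"tx":0,"ty":0,"tz":1.5,"ax":0,"ay":0,"az":0,"claw":1}
    - {"tx":0,"ty":0,"tz":0.7,"ax":0,"ay":0,"az":0,"claw":1}
    - {"tx":0,"ty":0,"tz":0,"ax":0,"ay":0,"az":0,"claw":1}
    - {"tx":0,"ty":0,"tz":0,"ax":0,"ay":0,"az":0,"claw":1}

```text
time_s: 14.88
tcp_pos: [0.5212, -0.3953, 0.0949]
ee_rot: [[-1.0, 0.02, 0.001], [0.02, 1.0, -0.001], [-0.001, -0.001, -1.0]]
wrist_force: [-0.3, -0.5, -2.5]
gripper_width: 0.177
gripper_force: 30.0
```

```bash
python3 - <<'E'
from station import *
from h import *
s=sense();P=s['tcp_pos'];R=s['ee_rot'];print(P,s['wrist_force'],R.T@(np.array([.521,-.395,.0668])-P)*100)
p,d=capture("side");b=cv2.resize(p[340:480,260:480],None,fx=3.5,fy=3.5,interpolation=cv2.INTER_CUBIC);cv2.imwrite("pics/s5.png",b[:,:,::-1])
E
```

```text
[ 0.52123189 -0.39530735  0.09490495] [-0.2959587  -0.49044079 -2.50987459] [0.02576133 0.03285045 2.81044849]
```

View pics/s5.png

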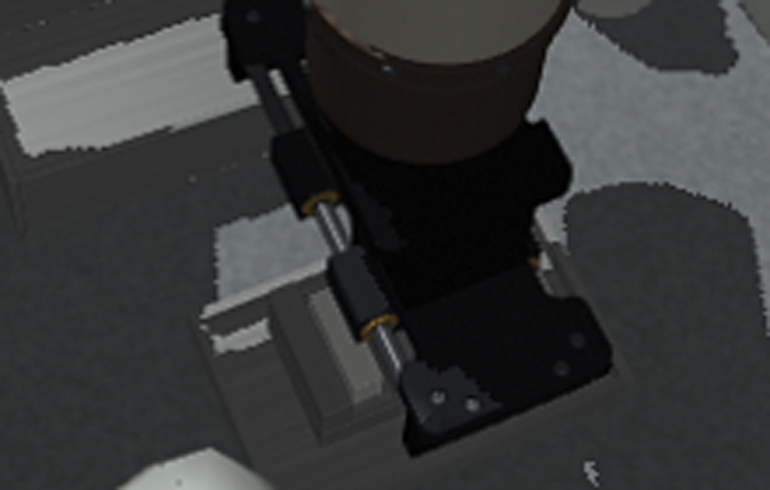

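The carrier (near end at crop 330,370) sits squarely between the tray rims. I lower it gently.

Call:
drive_tool:
  rows:
    - {"tx":0,"ty":0,"tz":0.8,"ax":0,"ay":0,"az":0,"claw":1}
    - {"tx":0,"ty":0,"tz":0.8,"ax":0,"ay":0,"az":0,"claw":1}
    - {"tx":0,"ty":0,"tz":0.6,"ax":0,"ay":0,"az":0,"claw":1}
    - {"tx":0,"ty":0,"tz":0.3,"ax":0,"ay":0,"az":0,"claw":1}
    - {"tx":0,"ty":0,"tz":0.1,"ax":0,"ay":0,"az":0,"claw":1}
    - {"tx":0,"ty":0,"tz":0,"ax":0,"ay":0,"az":0,"claw":1}
    - {"tx":0,"ty":0,"tz":0,"ax":0,"ay":0,"az":0,"claw":1}

```text
time_s: 15.52
tcp_pos: [0.5213, -0.3954, 0.0692]
ee_rot: [[-1.0, 0.021, 0.002], [0.021, 1.0, -0.001], [-0.002, -0.001, -1.0]]
wrist_force: [-0.0, -0.3, -3.4]
gripper_width: 0.182
gripper_force: 30.0
```

Call:
drive_tool:
  rows:
    - {"tx":0,"ty":0,"tz":0.1,"ax":0,"ay":0,"az":0,"claw":1}
    - {"tx":0,"ty":0,"tz":0.1,"ax":0,"ay":0,"az":0,"claw":1}
    - {"tx":0,"ty":0,"tz":0,"ax":0,"ay":0,"az":0,"claw":1}

```text
time_s: 15.77
tcp_pos: [0.5211, -0.3952, 0.0671]
ee_rot: [[-1.0, 0.021, 0.001], [0.021, 1.0, -0.001], [-0.001, -0.001, -1.0]]
wrist_force: [-0.6, 0.4, -2.9]
gripper_width: 0.183
gripper_force: 30.0
```

Call:
drive_tool:
  rows:
    - {"tx":0,"ty":0,"tz":0.1,"ax":0,"ay":0,"az":0,"claw":1}
    - {"tx":0,"ty":0,"tz":0,"ax":0,"ay":0,"az":0,"claw":1}
    - {"tx":0,"ty":0,"tz":0,"ax":0,"ay":0,"az":0,"claw":1}

```text
time_s: 16.02
tcp_pos: [0.5213, -0.3954, 0.0668]
ee_rot: [[-1.0, 0.021, 0.002], [0.021, 1.0, -0.001], [-0.002, -0.001, -1.0]]
wrist_force: [-1.1, 0.2, 1.3]
gripper_width: 0.183
gripper_force: 30.0
```

Call:
drive_tool:
  rows:
    - {"tx":0,"ty":0,"tz":0,"ax":0,"ay":0,"az":0,"claw":2.5}
    - {"tx":0,"ty":0,"tz":0,"ax":0,"ay":0,"az":0,"claw":4}
    - {"tx":0,"ty":0,"tz":0,"ax":0,"ay":0,"az":0,"claw":5}
    - {"tx":0,"ty":0,"tz":0,"ax":0,"ay":0,"az":0,"claw":5}
    - {"tx":0,"ty":0,"tz":-1,"ax":0,"ay":0,"az":0,"claw":5}
    - {"tx":0,"ty":0,"tz":-2,"ax":0,"ay":0,"az":0,"claw":5}
    - {"tx":0,"ty":0,"tz":-3,"ax":0,"ay":0,"az":0,"claw":5}
    - {"tx":0,"ty":0,"tz":-4,"ax":0,"ay":0,"az":0,"claw":5}
    - {"tx":0,"ty":0,"tz":-3.5,"ax":0,"ay":0,"az":0,"claw":5}
    - {"tx":0,"ty":0,"tz":0,"ax":0,"ay":0,"az":0,"claw":5}

```text
time_s: 16.85
tcp_pos: [0.5246, -0.398, 0.2117]
ee_rot: [[-1.0, 0.02, 0.016], [0.02, 1.0, -0.011], [-0.016, -0.011, -1.0]]
wrist_force: [0.6, -0.2, 1.2]
gripper_width: 0.573
gripper_force: 0.0
```

```bash
python3 - <<'E'
from station import *
from h import *
s=sense();P=s['tcp_pos'];R=s['ee_rot'];print(s['joints'],P,R[:,0])
p,d=capture("side");c=cloud("side",d)
def tab(m):
    Q=c[m&(c[...,2]>.1)&(c[...,2]<.145)];t=Q[Q[:,2]>.128];return Q.mean(0),cv2.minAreaRect((t[:,:2]*1000).astype(np.float32))
print(tab((c[...,0]>.58)&(c[...,0]<.66)&(c[...,1]>0)&(c[...,1]<.12)))
print(R.T@(np.array([.627,.061,P[2]])-P)*100)
E
```

```text
[-23.02919929  25.13786781   3.64020911   0.2464291  -67.41913304
 -68.18843836] [ 0.52459918 -0.39795353  0.21165783] [-0.99967991  0.01954778 -0.01606112]
(array([0.62604784, 0.05920211, 0.12116597]), ((627.4877319335938, 61.4981803894043), (11.488143920898438, 22.65105628967285), 19.361221313476562))
[-9.33965224 46.08573089 -0.34493238]
```

Call:
drive_tool:
  rows:
    - {"tx":-0.8,"ty":3.9,"tz":0,"ax":0,"ay":0,"az":0,"claw":4}
    - {"tx":-0.8,"ty":3.9,"tz":0,"ax":0,"ay":0,"az":0,"claw":4}
    - {"tx":-0.8,"ty":3.9,"tz":0,"ax":0,"ay":0,"az":0,"claw":4}
    - {"tx":-0.8,"ty":3.9,"tz":0,"ax":0,"ay":0,"az":0,"claw":4}
    - {"tx":-0.8,"ty":3.9,"tz":0,"ax":0,"ay":0,"az":0,"claw":4}
    - {"tx":-0.8,"ty":3.9,"tz":0,"ax":0,"ay":0,"az":0,"claw":4}
    - {"tx":-0.8,"ty":3.9,"tz":0,"ax":0,"ay":0,"az":0,"claw":4}
    - {"tx":-0.8,"ty":3.9,"tz":0,"ax":0,"ay":0,"az":0,"claw":4}
    - {"tx":-0.8,"ty":3.9,"tz":0,"ax":0,"ay":0,"az":0,"claw":4}
    - {"tx":-0.8,"ty":3.9,"tz":0,"ax":0,"ay":0,"az":0,"claw":4}

```text
time_s: 17.73
tcp_pos: [0.6088, -0.005, 0.2005]
ee_rot: [[-1.0, 0.021, 0.0], [0.021, 1.0, -0.001], [-0.0, -0.001, -1.0]]
wrist_force: [0.9, -0.8, -0.2]
gripper_width: 0.46
gripper_force: 0.0
```

Call:
drive_tool:
  rows:
    - {"tx":-0.8,"ty":3.9,"tz":0,"ax":0,"ay":0,"az":0,"claw":4}
    - {"tx":-0.6,"ty":3,"tz":0,"ax":0,"ay":0,"az":-0.12,"claw":4}
    - {"tx":0,"ty":0,"tz":0,"ax":0,"ay":0,"az":-0.12,"claw":4}
    - {"tx":0,"ty":0,"tz":0,"ax":0,"ay":0,"az":-0.12,"claw":4}
    - {"tx":0,"ty":0,"tz":0,"ax":0,"ay":0,"az":-0.12,"claw":4}
    - {"tx":0,"ty":0,"tz":0,"ax":0,"ay":0,"az":-0.12,"claw":4}
    - {"tx":0,"ty":0,"tz":0,"ax":0,"ay":0,"az":-0.12,"claw":4}
    - {"tx":0,"ty":0,"tz":0,"ax":0,"ay":0,"az":-0.12,"claw":4}
    - {"tx":0,"ty":0,"tz":0,"ax":0,"ay":0,"az":-0.12,"claw":4}
    - {"tx":0,"ty":0,"tz":0,"ax":0,"ay":0,"az":-0.12,"claw":4}

```text
time_s: 18.57
tcp_pos: [0.6241, 0.0617, 0.2002]
ee_rot: [[-0.485, -0.875, -0.0], [-0.875, 0.485, -0.001], [0.001, -0.0, -1.0]]
wrist_force: [-0.4, 0.9, -0.4]
gripper_width: 0.457
gripper_force: 0.0
```

Call:
drive_tool:
  rows:
    - {"tx":0,"ty":0,"tz":0,"ax":0,"ay":0,"az":-0.12,"claw":4}
    - {"tx":0,"ty":0,"tz":0,"ax":0,"ay":0,"az":-0.12,"claw":4}
    - {"tx":0,"ty":0,"tz":0,"ax":0,"ay":0,"az":-0.12,"claw":4}
    - {"tx":0,"ty":0,"tz":0,"ax":0,"ay":0,"az":-0.12,"claw":4}
    - {"tx":0,"ty":0,"tz":0,"ax":0,"ay":0,"az":-0.12,"claw":4}
    - {"tx":0,"ty":0,"tz":0,"ax":0,"ay":0,"az":-0.12,"claw":4}
    - {"tx":0,"ty":0,"tz":0,"ax":0,"ay":0,"az":-0.12,"claw":4}
    - {"tx":0,"ty":0,"tz":0,"ax":0,"ay":0,"az":-0.07,"claw":4}
    - {"tx":0,"ty":0,"tz":0,"ax":0,"ay":0,"az":0,"claw":4}
    - {"tx":0,"ty":0,"tz":0,"ax":0,"ay":0,"az":0,"claw":4}

```text
time_s: 19.4
tcp_pos: [0.6243, 0.0617, 0.2004]
ee_rot: [[0.386, -0.923, 0.0], [-0.923, -0.386, -0.001], [0.001, 0.0, -1.0]]
wrist_force: [-0.9, -1.0, 0.1]
gripper_width: 0.46
gripper_force: 0.0
```

```bash
python3 - <<'E'
from station import *
from h import *
s=sense();P=s['tcp_pos'];R=s['ee_rot'];print(s['joints'],P,np.degrees(np.arctan2(R[1,0],R[0,0])))
print(R.T@(np.array([.628,.0595,.1016])-P)*100)
p,d=capture("top");c=cloud("top",d)
Q=c[225:325,425:492].reshape(-1,3)
for lo,hi in((.013,.024),(.03,.055),(.09,.12)):
    q=Q[(Q[:,2]>lo)&(Q[:,2]<hi)];print(lo,len(q),cv2.minAreaRect((q[:,:2]*1000).astype(np.float32)),np.median(q[:,2]))
E
```

```text
[ 2.04324486e+01  2.31416165e+01 -1.12988627e+00  6.54143100e-02
 -6.57331729e+01  2.22631262e+00] [0.62430978 0.06171208 0.200365  ] -67.31434827601912
[ 0.33617655 -0.25636473  9.87682245]
0.013 1203 ((535.68017578125, -395.9302978515625), (109.25863647460938, 170.0506134033203), 88.99857330322266) 0.019697867021658735
0.03 1124 ((534.3152465820312, -396.26922607421875), (58.87199783325195, 112.3365478515625), 88.86429595947266) 0.04108240537354659
0.09 135 ((523.454833984375, -395.695068359375), (14.903280258178711, 23.934932708740234), 89.6075668334961) 0.10691511102274293
```

The depth check shows the carrier flat and centred in the tray. Now I regrip the tab.

Call:
drive_tool:
  rows:
    - {"tx":0.3,"ty":-0.25,"tz":2,"ax":0,"ay":0,"az":0,"claw":4}
    - {"tx":0,"ty":0,"tz":2.5,"ax":0,"ay":0,"az":0,"claw":4}
    - {"tx":0,"ty":0,"tz":2.5,"ax":0,"ay":0,"az":0,"claw":4}
    - {"tx":0,"ty":0,"tz":1.8,"ax":0,"ay":0,"az":0,"claw":4}
    - {"tx":0,"ty":0,"tz":1,"ax":0,"ay":0,"az":0,"claw":3}
    - {"tx":0,"ty":0,"tz":0,"ax":0,"ay":0,"az":0,"claw":0.5}
    - {"tx":0,"ty":0,"tz":0,"ax":0,"ay":0,"az":0,"claw":0.5}
    - {"tx":0,"ty":0,"tz":0,"ax":0,"ay":0,"az":0,"claw":0.5}
    - {"tx":0,"ty":0,"tz":0,"ax":0,"ay":0,"az":0,"claw":0.5}
    - {"tx":0,"ty":0,"tz":0,"ax":0,"ay":0,"az":0,"claw":0.5}

```text
time_s: 20.28
tcp_pos: [0.6294, 0.0602, 0.1045]
ee_rot: [[0.387, -0.922, 0.005], [-0.922, -0.387, 0.0], [0.002, -0.005, -1.0]]
wrist_force: [2.7, 1.6, 0.2]
gripper_width: 0.114
gripper_force: 30.0
```

Call:
drive_tool:
  rows:
    - {"tx":-0.15,"ty":0,"tz":-0.36,"ax":0,"ay":0.05,"az":0,"claw":0.5}
    - {"tx":-0.15,"ty":0,"tz":-0.36,"ax":0,"ay":0.05,"az":0,"claw":0.5}
    - {"tx":-0.15,"ty":0,"tz":-0.36,"ax":0,"ay":0.05,"az":0,"claw":0.5}
    - {"tx":-0.15,"ty":0,"tz":-0.36,"ax":0,"ay":0.05,"az":0,"claw":0.5}
    - {"tx":-0.15,"ty":0,"tz":-0.36,"ax":0,"ay":0.05,"az":0,"claw":0.5}
    - {"tx":-0.15,"ty":0,"tz":-0.36,"ax":0,"ay":0.05,"az":0,"claw":0.5}
    - {"tx":0,"ty":0,"tz":0,"ax":0,"ay":0,"az":0,"claw":0.5}

```text
time_s: 20.87
tcp_pos: [0.6251, 0.0731, 0.1246]
ee_rot: [[0.372, -0.92, 0.122], [-0.879, -0.392, -0.272], [0.298, -0.006, -0.954]]
wrist_force: [4.3, 1.0, -1.4]
gripper_width: 0.115
gripper_force: 30.0
```

```bash
python3 - <<'E'
from station import *
from h import *
s=sense();P=s['tcp_pos'];R=s['ee_rot'];print(P,R,s['wrist_force'],s['gripper_force'],s['gripper_width'])
print(rows(P,R,[.581,.1443,P[2]],-1.806,21))
E
```

```text
[0.62514415 0.07314111 0.12457922] [[ 0.3721313  -0.92010398  0.12217593]
 [-0.87889253 -0.39162778 -0.27235199]
 [ 0.29843963 -0.00602881 -0.95440947]] [ 4.32824391  1.02360099 -1.35474849] 29.998799304594286 0.11505707283241046
(array([0.077, 0.716, 0.019]), array([-0.0257,  0.0005,  0.0821]), array([0.50151294, 0.11795422, 0.12457922]))
```

Call:
drive_tool:
  rows:
    - {"tx":0.08,"ty":0.716,"tz":0.02,"ax":-0.0257,"ay":0,"az":0.082,"claw":0.5}
    - {"tx":0.08,"ty":0.716,"tz":0.02,"ax":-0.0257,"ay":0,"az":0.082,"claw":0.5}
    - {"tx":0.08,"ty":0.716,"tz":0.02,"ax":-0.0257,"ay":0,"az":0.082,"claw":0.5}
    - {"tx":0.08,"ty":0.716,"tz":0.02,"ax":-0.0257,"ay":0,"az":0.082,"claw":0.5}
    - {"tx":0.08,"ty":0.716,"tz":0.02,"ax":-0.0257,"ay":0,"az":0.082,"claw":0.5}
    - {"tx":0.08,"ty":0.716,"tz":0.02,"ax":-0.0257,"ay":0,"az":0.082,"claw":0.5}
    - {"tx":0.08,"ty":0.716,"tz":0.02,"ax":-0.0257,"ay":0,"az":0.082,"claw":0.5}
    - {"tx":0.08,"ty":0.716,"tz":0.02,"ax":-0.0257,"ay":0,"az":0.082,"claw":0.5}
    - {"tx":0.08,"ty":0.716,"tz":0.02,"ax":-0.0257,"ay":0,"az":0.082,"claw":0.5}
    - {"tx":0.08,"ty":0.716,"tz":0.02,"ax":-0.0257,"ay":0,"az":0.082,"claw":0.5}

```text
time_s: 21.7
tcp_pos: [0.555, 0.0637, 0.1239]
ee_rot: [[-0.429, -0.894, -0.131], [-0.855, 0.448, -0.26], [0.291, 0.001, -0.957]]
wrist_force: [-0.4, 5.1, -1.4]
gripper_width: 0.108
gripper_force: 30.0
```

Call:
drive_tool:
  rows:
    - {"tx":0.08,"ty":0.716,"tz":0.02,"ax":-0.0257,"ay":0,"az":0.082,"claw":0.5}
    - {"tx":0.08,"ty":0.716,"tz":0.02,"ax":-0.0257,"ay":0,"az":0.082,"claw":0.5}
    - {"tx":0.08,"ty":0.716,"tz":0.02,"ax":-0.0257,"ay":0,"az":0.082,"claw":0.5}
    - {"tx":0.08,"ty":0.716,"tz":0.02,"ax":-0.0257,"ay":0,"az":0.082,"claw":0.5}
    - {"tx":0.08,"ty":0.716,"tz":0.02,"ax":-0.0257,"ay":0,"az":0.082,"claw":0.5}
    - {"tx":0.08,"ty":0.716,"tz":0.02,"ax":-0.0257,"ay":0,"az":0.082,"claw":0.5}

```text
time_s: 22.2
tcp_pos: [0.5183, 0.0866, 0.1241]
ee_rot: [[-0.793, -0.557, -0.247], [-0.534, 0.83, -0.16], [0.294, 0.005, -0.956]]
wrist_force: [-1.5, 6.2, -1.1]
gripper_width: 0.11
gripper_force: 30.0
```

```bash
python3 - <<'E'
from station import *
from h import *
s=sense();P=s['tcp_pos'];R=s['ee_rot'];print(P,R,s['wrist_force'],s['gripper_force'])
a=np.degrees(np.arctan2(R[1,1],R[0,1]));print(a,rows(P,R,[.581,.1443,P[2]],-np.radians(a-99.6),5))
E
```

```text
[0.51832837 0.08664319 0.12412186] [[-0.79291676 -0.55706933 -0.24689426]
 [-0.53371639  0.83045    -0.15968601]
 [ 0.29398952  0.0051538  -0.95579475]] [-1.51523912  6.17924241 -1.1151961 ] 29.995925975963473
123.85387438047852 (array([0.075, 0.716, 0.027]), array([-0.0249, -0.0004,  0.0809]), array([0.50017583, 0.1174766 , 0.12412186]))
```

Call:
drive_tool:
  rows:
    - {"tx":0.08,"ty":0.716,"tz":0.025,"ax":-0.025,"ay":0,"az":0.081,"claw":0.5}
    - {"tx":0.08,"ty":0.716,"tz":0.025,"ax":-0.025,"ay":0,"az":0.081,"claw":0.5}
    - {"tx":0.08,"ty":0.716,"tz":0.025,"ax":-0.025,"ay":0,"az":0.081,"claw":0.5}
    - {"tx":0.08,"ty":0.716,"tz":0.025,"ax":-0.025,"ay":0,"az":0.081,"claw":0.5}
    - {"tx":0.08,"ty":0.716,"tz":0.025,"ax":-0.025,"ay":0,"az":0.081,"claw":0.5}
    - {"tx":0,"ty":0,"tz":0,"ax":0,"ay":0,"az":0,"claw":0.5}
    - {"tx":0,"ty":0,"tz":0,"ax":0,"ay":0,"az":0,"claw":0.5}

```text
time_s: 22.78
tcp_pos: [0.4997, 0.1172, 0.1245]
ee_rot: [[-0.941, -0.17, -0.293], [-0.164, 0.985, -0.045], [0.297, 0.005, -0.955]]
wrist_force: [-1.5, 5.6, 1.2]
gripper_width: 0.112
gripper_force: 30.0
```

```bash
python3 - <<'E'
from station import *
from h import *
s=sense();P=s['tcp_pos'];R=s['ee_rot'];print(P,R,s['wrist_force'],s['gripper_force'])
print(np.degrees(np.arctan2(R[1,1],R[0,1])),R.T@(np.array([.5003,.1178,P[2]])-P)*100)
E
```

```text
[0.49968379 0.1172064  0.12445303] [[-0.94071664 -0.17006792 -0.2934776 ]
 [-0.16398303  0.9854175  -0.04540839]
 [ 0.29692048  0.00540892 -0.95488689]] [-1.54602111  5.61684065  1.2382598 ] 29.99981676810421
99.79191290523157 [-0.06770191  0.04801414 -0.02077982]
```

Call:
drive_tool:
  rows:
    - {"tx":0,"ty":0.15,"tz":0,"ax":0,"ay":0,"az":0,"claw":0.5}
    - {"tx":0.17,"ty":0,"tz":0.35,"ax":0,"ay":-0.05,"az":0,"claw":0.5}
    - {"tx":0.17,"ty":0,"tz":0.35,"ax":0,"ay":-0.05,"az":0,"claw":0.5}
    - {"tx":0.17,"ty":0,"tz":0.35,"ax":0,"ay":-0.05,"az":0,"claw":0.5}
    - {"tx":0.17,"ty":0,"tz":0.35,"ax":0,"ay":-0.05,"az":0,"claw":0.5}
    - {"tx":0.17,"ty":0,"tz":0.35,"ax":0,"ay":-0.05,"az":0,"claw":0.5}
    - {"tx":0.17,"ty":0,"tz":0.35,"ax":0,"ay":-0.05,"az":0,"claw":0.5}
    - {"tx":0,"ty":0,"tz":0,"ax":0,"ay":0,"az":0,"claw":0.5}

```text
time_s: 23.45
tcp_pos: [0.4866, 0.1155, 0.1049]
ee_rot: [[-0.985, -0.17, 0.003], [-0.17, 0.985, 0.005], [-0.004, 0.004, -1.0]]
wrist_force: [6.0, 4.1, -9.3]
gripper_width: 0.112
gripper_force: 30.0
```

Call:
drive_tool:
  rows:
    - {"tx":0,"ty":0,"tz":0,"ax":0,"ay":0,"az":0,"claw":2}
    - {"tx":0,"ty":0,"tz":0,"ax":0,"ay":0,"az":0,"claw":4}
    - {"tx":0,"ty":0,"tz":0,"ax":0,"ay":0,"az":0,"claw":4}
    - {"tx":0,"ty":0,"tz":0,"ax":0,"ay":0,"az":0,"claw":4}
    - {"tx":0,"ty":0,"tz":-1,"ax":0,"ay":0,"az":0,"claw":4}
    - {"tx":0,"ty":0,"tz":-2,"ax":0,"ay":0,"az":0,"claw":4}
    - {"tx":0,"ty":0,"tz":-3,"ax":0,"ay":0,"az":0,"claw":4}
    - {"tx":0,"ty":0,"tz":-4,"ax":0,"ay":0,"az":0,"claw":4}
    - {"tx":0,"ty":0,"tz":-4,"ax":0,"ay":0,"az":0,"claw":4}
    - {"tx":0,"ty":0,"tz":-4,"ax":0,"ay":0,"az":0,"claw":4}

```text
time_s: 24.28
tcp_pos: [0.4861, 0.1139, 0.2873]
ee_rot: [[-0.986, -0.169, -0.003], [-0.169, 0.986, 0.0], [0.003, 0.001, -1.0]]
wrist_force: [0.3, 0.0, -0.8]
gripper_width: 0.458
gripper_force: 0.0
```

Call:
drive_tool:
  rows:
    - {"tx":0,"ty":4,"tz":0,"ax":0,"ay":0,"az":0,"claw":4}
    - {"tx":0,"ty":4,"tz":0,"ax":0,"ay":0,"az":0,"claw":4}
    - {"tx":0,"ty":4,"tz":0,"ax":0,"ay":0,"az":0,"claw":4}
    - {"tx":0,"ty":4,"tz":0,"ax":0,"ay":0,"az":0,"claw":4}
    - {"tx":0,"ty":4,"tz":0,"ax":0,"ay":0,"az":0,"claw":4}
    - {"tx":0,"ty":4,"tz":0,"ax":0,"ay":0,"az":0,"claw":4}
    - {"tx":0,"ty":0,"tz":0,"ax":0,"ay":0,"az":0,"claw":4}
    - {"tx":0,"ty":0,"tz":0,"ax":0,"ay":0,"az":0,"claw":4}

```text
time_s: 24.95
tcp_pos: [0.4453, 0.3525, 0.2846]
ee_rot: [[-0.985, -0.172, -0.004], [-0.172, 0.985, -0.001], [0.004, -0.0, -1.0]]
wrist_force: [-0.0, 0.7, 0.2]
gripper_width: 0.459
gripper_force: 0.0
```

```bash
python3 - <<'E'
from station import *
from h import *
np.set_printoptions(precision=4,suppress=True)
p,d=capture("side");c=cloud("side",d)
b=cv2.resize(p[120:250,165:305],None,fx=4.6,fy=4.6,interpolation=cv2.INTER_CUBIC);cv2.imwrite("pics/s6.png",b[:,:,::-1])
for nm,cc in(("before",cloud("side",np.load("side0.npz")["d"])),("now",c)):
    reg=(cc[...,0]>.43)&(cc[...,0]<.6)&(cc[...,1]<.16)&(cc[...,1]>.06)
    Q=cc[reg&(cc[...,2]>.1)&(cc[...,2]<.145)];t=Q[Q[:,2]>.128];print(nm,len(Q),Q.mean(0),t.mean(0),t[:,2].max(),cv2.minAreaRect((t[:,:2]*1000).astype(np.float32)))
    g=cc[172:196,243:283];g=g[(g[...,2]>.078)&(g[...,2]<.09)];print(len(g),g.mean(0))
    k=cc[194:228,202:260];k=k[(k[...,2]>.06)&(k[...,2]<.1)];print(len(k),k.mean(0))
E
```

```text
before 208 [0.487 0.114 0.121] [0.487  0.1151 0.1337] 0.13832101186637985 ((487.5058898925781, 116.0553207397461), (23.598648071289062, 12.843026161193848), 10.648286819458008)
312 [0.5493 0.1372 0.0836]
972 [0.4633 0.1141 0.0781]
now 209 [0.4874 0.1133 0.1207] [0.4874 0.1147 0.133 ] 0.1380160512246151 ((488.24859619140625, 115.15813446044922), (23.66240119934082, 12.974251747131348), 9.757765769958496)
320 [0.5487 0.1366 0.0834]
964 [0.4633 0.1137 0.0781]
```

View pics/s6.png

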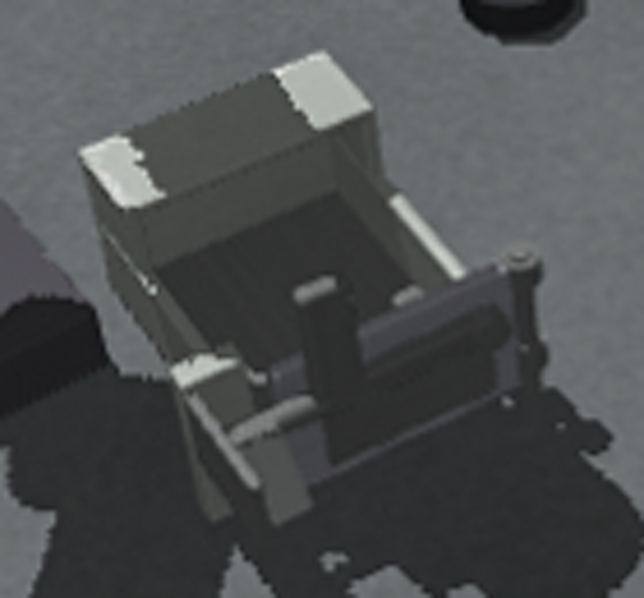

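The picture shows the gate shut, with the bar lying level in the catch (crop 270,420) and the tab (315,290) within 1 mm of its starting place. The bay is empty. I hand in.

```bash
python3 -c "
from station import *
print(finish_job())"
```

```text
the job is handed in; nothing more can be done
None
```

The carrier is flat and centred on the tray floor, the gate is shut with the latch bar back in its catch, and the job was handed in at about 25 s of the 72 s allowed; the tub, jar and bottle were never touched.

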